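Draw out the weighing plate and load a punnet

TASK

Draw the checkweigher's flat steel plate out from under its hood, towards you, until it is fully home against the front stop. It has no handle, so press down on top of it gently and drag it by friction; it is a delicate weighing plate, so never load it with more than 20 N. Only then pick up the punnet of green grapes and set it down gently on the plate, upright, lengthways inside the yellow frame; let go of it and leave the other fruit and tools where they are.

Things in the scene. Friction and masses are not known exactly. Their poses are not given: they have to be found in the camera images.
- weigher: Low white bench checkweigher fixed to the table; origin at its underside, below the middle of the hood's front face; x points into the hood (away from the robot at yaw 0), y left, z up. Hood: x 0 to 200, 200 wide, top at z 96 mm. In front, to x -225 mm, an open bed with blue side rails (y +-77 to +-99, top z 50 mm). Its place, heading and height (0 to 12 mm) vary.
- mouth (a point): Middle of the hood's front face, 52 mm above the weigher's underside, level with the unloaded plate's top face; axes as the weigher's. The plate passes under the hood here. A black stop bar ends the bed 211 to 225 mm in front of this point (its top 2 mm lower than the plate's).
- slide (a joint): How far the plate is drawn out (m): 0 deepest under the hood, 0.12 fully home against the front stop (within 3 mm counts). Starts between 0 and 0.03, grows as the plate is dragged along the weigher's -x. It resists with about 5 N of dry friction whatever the load, and stays where it is left.
- plate: Flat steel plate 270 x 150 x 6 mm (x along the slide), axes as the weigher's, origin at its underside's centre. Its back stays under the hood; its front edge is 88 mm before the hood at slide 0, 208 mm at 0.12. On stiff springs: pressed down anywhere it stays level, sinks 1 mm per 8 N, bottoms at 5 mm. Pressing under about 7 to 10 N, fingertips slip; over 20 N overloads it.
- frame (a point): Centre of the yellow frame painted on the plate's top face (inside 123 x 80 mm, lines 6 mm wide, long side along the plate's x), 27 mm in front of the plate's centre; axes as the plate's. The frame comes out from under the hood with the plate, and is then centred 100 mm in front of the hood.
- green_punnet: The punnet with GREEN grapes. Clear lidded rectangular punnet 100 x 56 x 50 mm (its own x, y, z), 0.15 to 0.3 kg; origin at the centre of its underside, x along its length, z up; stands upright on the table.
- dark_punnet_a: A bystander: a punnet with dark purple grapes. Clear lidded rectangular punnet 100 x 56 x 50 mm (its own x, y, z), 0.15 to 0.3 kg; origin at the centre of its underside, x along its length, z up; stands upright on the table.
- dark_punnet_b: A bystander: the other punnet with dark purple grapes. Clear lidded rectangular punnet 100 x 56 x 50 mm (its own x, y, z), 0.15 to 0.3 kg; origin at the centre of its underside, x along its length, z up; stands upright on the table.
- empty_tray: A bystander: empty clear open tray, 110 x 80 x 35 mm, origin at the centre of its underside.
- tape_roll: A bystander: roll of brown tape lying flat, 90 mm across, 24 mm high, origin at the centre of its underside.
- brush: A bystander: small hand brush lying on the table, origin at its underside.
- marker: A bystander: blue marker pen lying flat, 120 x 14 x 14 mm, origin at the centre of its underside.
There are look-alikes about, which are no part of the job. Leave any orange or turquoise look-alike of the green_punnet alone.

How it is judged:
On the way, in this order (a step that is already met when the one before it is completed fails the run):
1. the plate is drawn out fully home against the front stop and the fingers are off it (value of joint slide above 0.117 m and contact force between the fingers and plate below 0.3 N), for 0.2 s.
2. the punnet of green grapes is lifted off the table (height (world z) of green_punnet above 0.02 m), for 0.2 s.
At the end, for the whole second after the job is handed in: The plate is fully home (slide above 0.117 of 0.120 m); the green-grape punnet stands upright (within 0.1 rad) and at rest on the plate, released, its centre within 12 mm of the frame's centre along and across, and lengthways (within 0.26 rad, either way round), so that it lies inside the frame (value of joint slide above 0.117 m and x of green_punnet in the frame of frame between -0.012 and 0.012 m and y of green_punnet in the frame of frame between -0.012 and 0.012 m and z of green_punnet in the frame of frame between -0.004 and 0.004 m and angle between the x axis of green_punnet and the x axis of frame, either way round below 0.26 rad and angle between green_punnet's own z axis and vertical below 0.1 rad and linear speed of green_punnet below 0.02 m/s and contact force between the fingers and green_punnet below 0.1 N); the robot touches nothing.
It fails at once if the weighing plate is overloaded: more than 20 N on it (contact force between anything else and plate above 20 N).
It fails at once if the punnet is put on the plate before the plate is fully out (contact force between green_punnet and plate above 0.5 N and value of joint slide below 0.112 m).
It fails at once if a bystander is displaced by more than 25 mm (distance of any of dark_punnet_a, dark_punnet_b, empty_tray, tape_roll, brush, marker from where it was at the start of the episode above 0.025 m).
It also fails if it takes over 72 s, if anything falls off the work surface, if the arm or the gripper's body presses on something with over 40 N, if the wrist force passes 120 N, or if a joint passes its speed limit or range.

ROBOT

A 7-joint arm with a two-finger parallel gripper is mounted at the origin on the work surface. World frame = base frame: x ahead of the robot, y to its left, z up, the work surface at z = 0. Lengths are in m, angles in rad, forces in N, time in s.
With the tool pointing down it reaches from about 0.4 to 0.875 m from the base axis. Payload 4.4 kg.
Tool frame: the origin (TCP) lies between the finger pads; the fingertips stand 8 mm ahead of it and the grasp point (between the pads) lies 11 mm behind it; x points along the fingers, y is the direction in which the jaws open and shut, and the axes are right-handed (so a half turn about x gives the same grasp; the last joint's range is limited). The gripper opens to 85 mm and grips with 20 to 120 N. Pads are 22 mm wide; open, the fingers measure 114 mm over their backs; the gripper's body (76 mm by 85 mm) begins 54 mm behind the grasp point. The pads swing forward as they close: fully open they stand 13 mm farther back than shut.
Start: joints at [1.198, 0.628, 0.038, 1.517, -0.027, 0.996, -0.02], TCP at [0.196, -0.62, 0.239] pointing down, gripper open.
Joint ranges: [-3.06, 3.06], [-0.37, 2.12], [-1.25, 1.32], [0.18, 2.47], [-1.1, 4.24], [0.23, 1.98], [-2.94, 2.94]. Speed limits (rad/s): [2.57, 2.57, 3.14, 3.14, 3.14, 3.14, 3.14].

INTERFACE

Orientations are given as a unit quaternion [w, x, y, z].
In Python, from station import telemetry, imaging, order, spotter gives the robot as it stands.
- The arm moves only by the tool move_arm, never from a script. Its argument "deltas" is a list of rows, each an object of numbers: "grip": the finger opening in m, from 0 to 0.0854; "x", "y", "z": the shift along the world's x, y, z in m; "rx", "ry", "rz": the turn, a rotation vector about the world's x, y, z in degrees. A call has 1 to 20 rows; each row is the pose to reach, as a shift and turn from the pose commanded when the call began; what a row does not reach only later rows make up. A row lasts 1/10 s, in which the tool goes at most 50 mm and 8.59 degrees, less where a joint would pass 70% of its speed; a pose out of reach is approached as far as the arm can. A call with a gripper value outside its range is refused whole. The fingers move at their own pace and stop on an object; "grip_force" is the grip in N (left out, the last holds). Time passes only in rows, so rows that repeat a pose let the fingers close. It gives the time, the measured TCP pose, the force and the opening at its end, in the units of the state.
- telemetry.get_state(): the state, without advancing time (a new reading comes with each control period).
- imaging.read_camera(name): name is "scene" or "side" or "wrist"; returns a dict with "img" (400x640x3 uint8, red, green, blue), "intrinsics" (3x3 intrinsics, pixels), "k1" (the pictures are not rectified: a ray, as slopes to the right and down, at radius r is drawn at 1 + k1 r^2 times it, then the intrinsics apply), "position" and "orientation" of the camera in the world. Camera axes: x right, y up, looking along -z (the intrinsics and any distortion apply to the point x, -y, -z); pixel columns grow to the right and rows downward; lengths in m; the calibration is good to about 2 mm. A picture is of the moment at which its call begins. There is no depth.
- order.finish_job(): hands the job in, once; it reports no verdict.
Trained networks look in a picture, given as the dict that the camera call returned (one of the last four; its "shot" number tells which), for a name from the list of things; names that differ only in an ending like _2 or _b are one class to them, and where a whole thing is asked for, a point or a joint stands for the part that bears it (a point fixed in the world has none). Each returns a list of dicts, best first, with "conf" (0 to 1); they miss things now and then, are a little off and sometimes report something else, mostly with a low value. They report only what shows in the picture. A call takes as long as a camera call. They do not tell look-alikes from the thing itself.
- spotter.find_in(target, picture): "point" ([x, y, z] in m, in world coordinates, good to about 4 mm: the middle of the surface that is visible of it).
- spotter.trace(target, picture): "mask" (400x640 bool, what is visible of it).
The state is a dict: "t": time; "joints": joint angles; "qd": joint speeds; "joint_torque": joint torques, N m; "ee_pos": TCP position; "tcp_rot": TCP orientation; "ft_force": force on the tool from outside, world axes, zero at the start; "moment": the same for the moment, N m; "grip_width": opening from 0.0 (shut) to 1.0 (fully open).
Only numpy, scipy, OpenCV 4.12 (cv2) and the standard library are available. Lean on these libraries where they do the work, as an engineer would, in place of code of your own. Each camera call takes 0.05 s, during which the arm holds its last target.

## Working session

There is one attempt and no reset: what is moved stays moved. The work goes in short steps, Python scripts to look and compute and a tool call to move; the robot and the scene stay as the last step left them, time stands still between calls to the robot, and variables do not carry over. Pictures are saved under pics/ and viewed, and the job is handed in when it is done.

Besides the shell and the picture viewer there is one more tool, called after "Request:" in YAML: its name, and indented under it one key for each argument. move_arm: Moves the arm, as the interface text tells. Its arguments: {"type":"object","properties":{"deltas":{"type":"array","items":{"type":"object","properties":{"grip":{"type":"number"},"x":{"type":"number"},"y":{"type":"number"},"z":{"type":"number"},"rx":{"type":"number"},"ry":{"type":"number"},"rz":{"type":"number"}}}},"grip_force":{"type":"number"}},"required":["deltas"]}

```bash
ls; mkdir -p pics; python3 - <<'E'
from station import telemetry, imaging, order, spotter
import cv2
print(telemetry.get_state())
for n in ["scene","side","wrist"]:
    p=imaging.read_camera(n)
    print(n,p["position"],p["orientation"],p["intrinsics"],p["k1"])
    cv2.imwrite(f"pics/{n}0.png",p["img"][:,:,::-1])
E
```

```text
pics
{'t': 0.0, 'joints': array([ 1.19820188,  0.62933454,  0.03845547,  1.51841281, -0.02700121,
        0.99625625, -0.01998348]), 'qd': array([-6.20336314e-04, -5.62121790e-04,  3.45510362e-04,  1.00311646e-05,
       -1.01046208e-04,  2.50142471e-04, -3.84946928e-04]), 'joint_torque': array([ 9.64449609e-04, -5.63400614e+01,  1.22663196e+00, -1.93443650e+01,
        1.09584173e-02,  1.05922879e-02, -1.55788491e-06]), 'ee_pos': array([ 0.19613565, -0.61905279,  0.23838249]), 'tcp_rot': array([-0.10738522, -0.69868979, -0.10870408,  0.6989166 ]), 'ft_force': array([0.16271559, 0.24656576, 0.21832003]), 'moment': array([-0.00130014,  0.03103523, -0.02975048]), 'grip_width': 0.9998457039221618}
scene [1.32662527 0.51918102 0.72053215] [0.42135012 0.21825497 0.40855333 0.77968777] [[394.77311742   0.         320.3237584 ]
 [  0.         394.77311742 198.02551113]
 [  0.           0.           1.        ]] -0.07260078530915362
side [0.20835337 0.6825563  0.99304403] [-0.25369012 -0.07901761  0.31909269  0.90971281] [[406.04633841   0.         328.36410083]
 [  0.         406.04633841 198.695095  ]
 [  0.           0.           1.        ]] -0.05713646980192258
wrist [ 0.26814021 -0.59765352  0.37300646] [ 0.79796186 -0.12010995  0.08903828 -0.5838687 ] [[303.79471873   0.         318.7301977 ]
 [  0.         303.79471873 195.8325907 ]
 [  0.           0.           1.        ]] -0.05655566346720964
```

View pics/scene0.png

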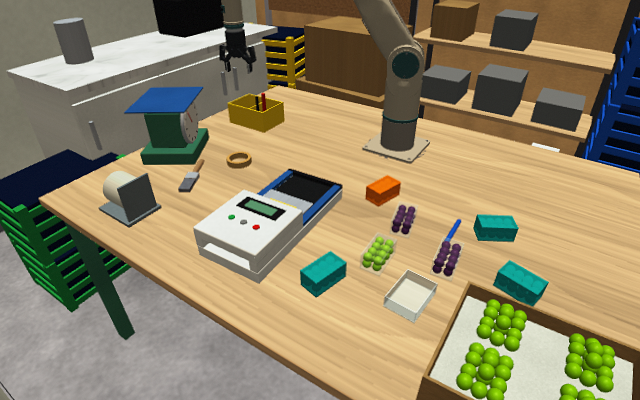

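View pics/side0.png

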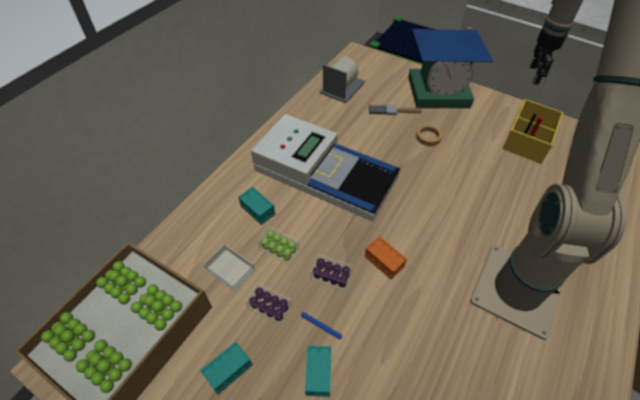

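View pics/wrist0.png

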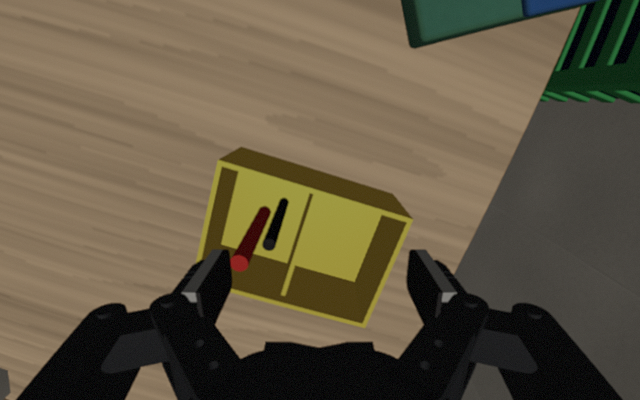

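The scene view shows the weigher at (270,220), the green-grape punnet at (378,253), dark punnets at (403,218) and (447,258), the empty tray at (410,295), and orange and turquoise blocks around them. In the side view the green punnet is at (278,245). The green clusters at lower left are crate fruit. I'll enlarge both views and run the detectors.

```bash
cat > h.py <<'E'
import numpy as np, cv2
from scipy.spatial.transform import Rotation as R
def q2R(q): return R.from_quat([q[1],q[2],q[3],q[0]]).as_matrix()
def ray(p,u,v):
    K=p["intrinsics"];k1=p["k1"]
    d=cv2.undistortPointsIter(np.array([[[u,v]]],float),K,np.array([k1,0,0,0,0.]),None,None,(3,100,1e-12))[0,0]
    w=q2R(p["orientation"])@np.array([d[0],-d[1],-1.]); return np.array(p["position"]),w/np.linalg.norm(w)
def atz(p,u,v,z):
    o,w=ray(p,u,v); return o+w*(z-o[2])/w[2]
def proj(p,X):
    X=np.atleast_2d(X); c=(X-p["position"])@q2R(p["orientation"])
    a=c[:,0]/-c[:,2]; b=-c[:,1]/-c[:,2]; f=1+p["k1"]*(a*a+b*b)
    K=p["intrinsics"]; return np.stack([K[0,0]*a*f+K[0,2],K[1,1]*b*f+K[1,2]],1)
E
python3 - <<'E'
from station import imaging, spotter
from h import *
import pickle
P={}
for n in ["scene","side"]:
    p=imaging.read_camera(n);P[n]=p
    for t in ["green_punnet","dark_punnet_a","weigher","plate","frame"]:
        for d in spotter.find_in(t,p)[:4]: print(n,t,np.round(d["point"],3),round(d["conf"],2))
    m=spotter.trace("green_punnet",p)
    for k in m: print(n,k["conf"],k["mask"].sum(),np.argwhere(k["mask"]).mean(0)[::-1])
pickle.dump(P,open("P.pkl","wb"))
a=P["scene"]["img"][155:285,185:350];b=P["side"]["img"][105:225,240:410]
cv2.imwrite("pics/c1.png",cv2.resize(a[:,:,::-1],None,fx=4.5,fy=4.5,interpolation=cv2.INTER_CUBIC))
cv2.imwrite("pics/c2.png",cv2.resize(b[:,:,::-1],None,fx=4.5,fy=4.5,interpolation=cv2.INTER_CUBIC))
a=P["scene"]["img"][190:290,340:480];b=P["side"]["img"][210:310,230:370]
cv2.imwrite("pics/c3.png",cv2.resize(np.vstack([a,b])[:,:,::-1],None,fx=3,fy=3,interpolation=cv2.INTER_CUBIC))
E
```

```text
scene green_punnet [0.551 0.565 0.049] 0.82
scene green_punnet [0.77  0.156 0.049] 0.66
scene green_punnet [0.364 0.462 0.041] 0.62
scene green_punnet [0.371 0.12  0.042] 0.61
scene dark_punnet_a [0.569 0.385 0.048] 0.88
scene dark_punnet_a [0.482 0.233 0.05 ] 0.67
scene weigher [ 0.753 -0.048  0.076] 0.79
scene plate [ 0.595 -0.073  0.058] 0.8
scene frame [ 0.596 -0.075  0.064] 0.79
scene 0.91 1311 [322.98093059 273.19298246]
scene 0.85 1088 [494.89522059 227.50459559]
scene 0.78 1455 [519.60824742 283.02474227]
scene 0.76 759 [382.64031621 190.77997365]
scene 0.64 1016 [377.79527559 253.2765748 ]
side green_punnet [0.614 0.237 0.052] 0.86
side green_punnet [0.345 0.124 0.052] 0.86
side green_punnet [0.745 0.16  0.048] 0.77
side green_punnet [0.35  0.462 0.048] 0.63
side dark_punnet_a [0.54  0.391 0.05 ] 0.58
side dark_punnet_a [0.445 0.237 0.044] 0.56
side dark_punnet_a [0.7   0.354 0.006] 0.44
side weigher [ 0.654 -0.052  0.062] 0.8
side weigher [ 0.434 -0.421  0.024] 0.63
side plate [ 0.619 -0.076  0.062] 0.62
side frame [ 0.616 -0.076  0.061] 0.92
side 0.95 997 [278.41725176 244.6218656 ]
side 0.95 1011 [384.98417409 257.08110781]
side 0.75 1296 [318.04320988 370.44444444]
side 0.65 1387 [225.87454939 367.5998558 ]
side 0.61 857 [256.60326721 205.18903151]
```

View pics/c1.png

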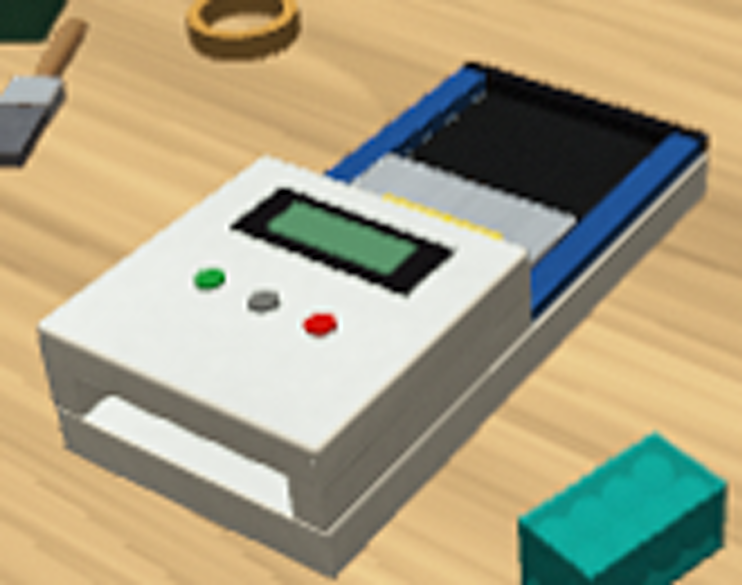

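View pics/c2.png

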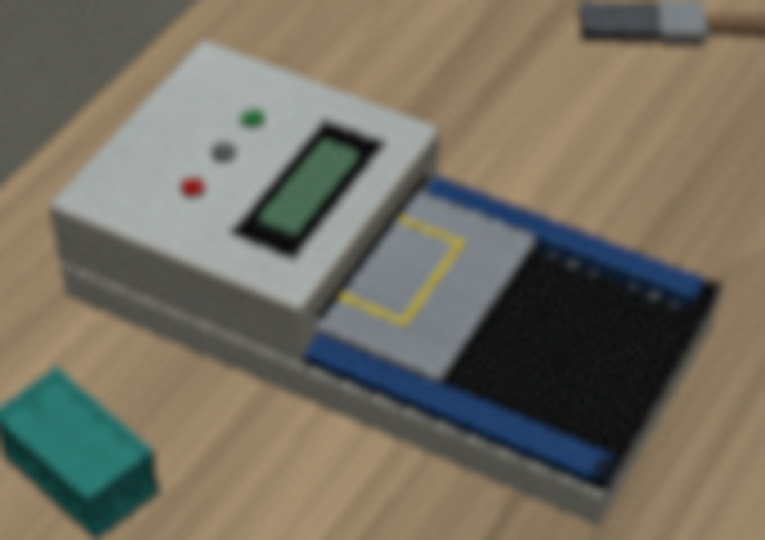

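View pics/c3.png

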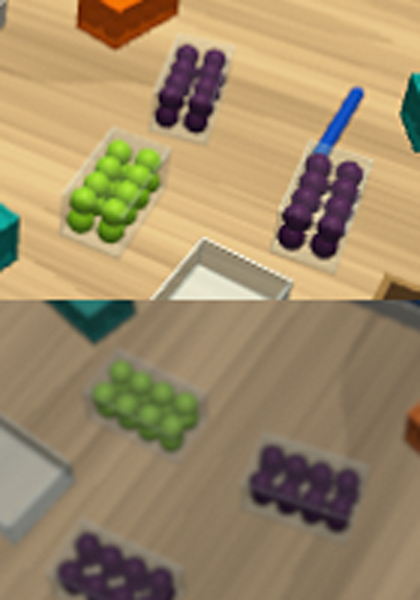

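```bash
cat > fit.py <<'E'
from h import *
import pickle
from scipy.optimize import least_squares, minimize
P=pickle.load(open("P.pkl","rb"))
sc=lambda u,v:((u+.5)/4.5-.5+185,(v+.5)/4.5-.5+155); sd=lambda u,v:((u+.5)/4.5-.5+240,(v+.5)/4.5-.5+105)
pts=[("scene",sc(40,328),(.2,-.1,.096)),("scene",sc(312,452),(.2,.1,.096)),("scene",sc(267,155),(0,-.1,.096)),("scene",sc(530,257),(0,.1,.096)),
("scene",sc(70,447),(.2,-.1,0)),("scene",sc(333,577),(.2,.1,0)),
("side",sd(437,130),(0,-.1,.096)),("side",sd(300,306),(0,.1,.096)),("side",sd(205,40),(.2,-.1,.096)),("side",sd(52,206),(.2,.1,.096)),
("side",sd(600,522),(-.225,.1,0)),("side",sd(70,293),(.2,.1,0)),
("side",sd(537,237),("p",-.075,.052)),("side",sd(437,378),("p",.075,.052)),("scene",sc(575,215),("p",.075,.052))]
def res(v,full=False):
    x,y,z,a,s=v[:5]; off={"scene":v[5:7],"side":v[7:9]}; out=[]
    for n,uv,m in pts:
        mx=-.088-s if m[0]=="p" else m[0]
        X=[x+np.cos(a)*mx-np.sin(a)*m[1],y+np.sin(a)*mx+np.cos(a)*m[1],z+m[2]]
        out.append(proj(P[n],X)[0]+0*np.array(off[n])-uv)
    o=np.concatenate(out); return o
r=least_squares(res,[.65,-.06,.005,0,.01],loss="soft_l1")
print(np.round(r.x,4)); print(np.round(r.fun.reshape(-1,2),1).tolist())
x,y,z,a,s=r.x
print("yaw deg",np.degrees(a),"plate top z",z+.052)
E
python3 fit.py
cat > pun.py <<'E'
from h import *
from station import spotter,imaging
from scipy.optimize import minimize
import sys
def fit(masks,x0):
    def hull(p,v):
        c,s=np.cos(v[2]),np.sin(v[2])
        X=[[v[0]+c*a-s*b,v[1]+s*a+c*b,z] for a in(-.05,.05) for b in(-.028,.028) for z in(0,.05)]
        return cv2.convexHull(proj(p,X).astype(np.float32))
    def cost(v):
        t=0
        for p,m in masks:
            im=np.zeros(m.shape,np.uint8);h=hull(p,v);cv2.fillPoly(im,[np.round(h*16).astype(np.int32)],1,shift=4)
            im=im>0; t+=1-(im&m).sum()/(im|m).sum()
        return t
    best=None
    for a0 in np.arange(0,np.pi,np.pi/8):
        S=np.array([[x0[0],x0[1],a0]]*4)+np.vstack([np.zeros(3),np.diag([.01,.01,.3])])
        r=minimize(cost,[x0[0],x0[1],a0],method="Nelder-Mead",options=dict(initial_simplex=S,xatol=1e-4,fatol=1e-5,maxiter=300))
        if best is None or r.fun<best.fun: best=r
    return best.x,best.fun
E
python3 - <<'E'
from pun import *
M=[]
for n,c in [("scene",(378,253)),("side",(278,245))]:
    p=imaging.read_camera(n)
    ms=[d["mask"] for d in spotter.trace("green_punnet",p) if d["mask"][c[1],c[0]]]
    if ms: M.append((p,ms[0])); print(n,np.round(atz(p,*np.argwhere(ms[0]).mean(0)[::-1],.025),3))
for mm in (M,M[:1],M[1:]):
    v,f=fit(mm,[.61,.235]); print(np.round(v,4),np.degrees(v[2]),f)
E
```

```text
scene [0.619 0.228 0.025]
side [0.622 0.228 0.025]
[0.6187 0.2284 0.0568] 3.257133429787297 0.11783421106570235
[0.6171 0.2288 3.1697] 181.6079774779749 0.022381378692927445
[0.6209 0.2292 0.0666] 3.8134889474903484 0.057392996108949434Traceback (most recent call last):
  File "fit.py", line 18, in <module>
    r=least_squares(res,[.65,-.06,.005,0,.01],loss="soft_l1")
    return func(*args, **kwargs)
    vector_fun = VectorFunction(
        fun_wrapped,
    ...<6 lines>...
        workers=workers
    )
    self._update_fun()
    ~~~~~~~~~~~~~~~~^^
    self.f = self.fun_wrapped(xp_copy(self.x))
             ~~~~~~~~~~~~~~~~^^^^^^^^^^^^^^^^^
    return np.atleast_1d(self.fun(x))
                         ~~~~~~~~^^^
    return self.f(x, *self.args, **self.kwargs)
           ~~~~~~^^^^^^^^^^^^^^^^^^^^^^^^^^^^^^
  File "fit.py", line 16, in res
    out.append(proj(P[n],X)[0]+0*np.array(off[n])-uv)
               ~~~~~~~~~~~~~~~^~~~~~~~~~~~~~~~~~~
ValueError: operands could not be broadcast together with shapes (2,) (0,)
```

```bash
sed -i 's/+0\*np.array(off\[n\])//' fit.py; python3 fit.py
```

```text
[ 0.6624 -0.0792  0.0075  0.0417  0.0016]
[[-1.4, -0.9], [0.7, 0.0], [-0.2, -0.4], [0.2, -1.7], [-1.1, 1.0], [0.1, 1.4], [1.5, -0.6], [0.4, 0.7], [0.2, -0.6], [-0.4, -0.7], [0.1, 2.0], [-0.6, 0.9], [-0.1, -0.1], [0.4, -0.0], [0.3, 1.4]]
yaw deg 2.388317137833643 plate top z 0.05945408339663229
```

```bash
python3 - <<'E'
from station import telemetry
from h import *
s=telemetry.get_state(); M=q2R(s["tcp_rot"]); print(np.round(M,3))
yaw=.0417
Rd=lambda sgn: np.stack([[0,0,-1],sgn*np.array([-np.sin(yaw),np.cos(yaw),0]),np.cross([0,0,-1],sgn*np.array([-np.sin(yaw),np.cos(yaw),0]))],1)
for g in(1,-1):
    print(g,np.degrees(R.from_matrix(Rd(g)@M.T).as_rotvec()))
a=yaw;o=np.array([.6624,-.0792])
for xw in(-.065,-.19,-.1): print(xw,o+xw*np.array([np.cos(a),np.sin(a)]))
E
```

```text
[[ 0.     0.302 -0.953]
 [ 0.    -0.953 -0.302]
 [-1.     0.    -0.   ]]
1 [-4.03817898e-03  2.15300201e-04  1.64810147e+02]
-1 [ 1.48819192e-04  2.79125858e-03 -1.51898532e+01]
-0.065 [ 0.59745651 -0.08190971]
-0.19 [ 0.47256517 -0.0871207 ]
-0.1 [ 0.56248693 -0.08336879]
```

```bash
python3 - <<'E'
from h import *
import pickle
P=pickle.load(open("P.pkl","rb"))
for u,v,z in[(413,106,0),(472,106,0),(410,72,.0),(424,60,.18),(490,60,.18),(415,30,.18)]: print(u,v,np.round(atz(P["side"],u,v,z),3))
for u,v,z in[(141,161,0),(195,163,0),(208,130,0),(125,105,.18),(189,113,.18),(204,88,.18)]: print(u,v,np.round(atz(P["scene"],u,v,z),3))
E
```

```text
413 106 [ 0.551 -0.565  0.   ]
472 106 [ 0.355 -0.691  0.   ]
410 72 [ 0.651 -0.768  0.   ]
424 60 [ 0.558 -0.601  0.18 ]
490 60 [ 0.355 -0.737  0.18 ]
415 30 [ 0.668 -0.778  0.18 ]
141 161 [ 0.627 -0.756  0.   ]
195 163 [ 0.526 -0.567  0.   ]
208 130 [ 0.297 -0.741  0.   ]
125 105 [ 0.566 -0.867  0.18 ]
189 113 [ 0.491 -0.591  0.18 ]
204 88 [ 0.278 -0.744  0.18 ]
```

Request:
move_arm:
  deltas:
    - {"x": 0.03,"y": 0.04,"rz": -1.1,"grip": 0}
    - {"x": 0.06,"y": 0.08,"rz": -2.2,"grip": 0}
    - {"x": 0.09,"y": 0.12,"rz": -3.3,"grip": 0}
    - {"x": 0.12,"y": 0.16,"rz": -4.5,"grip": 0}
    - {"x": 0.15,"y": 0.2,"rz": -5.6,"grip": 0}
    - {"x": 0.18,"y": 0.24,"rz": -6.7,"grip": 0}
    - {"x": 0.21,"y": 0.28,"rz": -7.8,"grip": 0}
    - {"x": 0.24,"y": 0.32,"rz": -9,"grip": 0}
    - {"x": 0.27,"y": 0.36,"z": -0.01,"rz": -10,"grip": 0}
    - {"x": 0.3,"y": 0.4,"z": -0.025,"rz": -11.2,"grip": 0}
    - {"x": 0.33,"y": 0.44,"z": -0.04,"rz": -12.3,"grip": 0}
    - {"x": 0.36,"y": 0.48,"z": -0.06,"rz": -13.5,"grip": 0}
    - {"x": 0.385,"y": 0.515,"z": -0.08,"rz": -14.5,"grip": 0}
    - {"x": 0.398,"y": 0.537,"z": -0.095,"rz": -15.2,"grip": 0}
    - {"x": 0.398,"y": 0.537,"z": -0.11,"rz": -15.2,"grip": 0}
    - {"x": 0.398,"y": 0.537,"z": -0.11,"rz": -15.2,"grip": 0}

```text
invalid input
```

```bash
python3 - <<'E'
from station import telemetry, imaging
import cv2
s=telemetry.get_state(); print(s["t"],s["ee_pos"],s["ft_force"],s["grip_width"],s["joints"])
for n in["wrist","side"]:
    p=imaging.read_camera(n); cv2.imwrite(f"pics/{n}1.png",p["img"][:,:,::-1])
E
```

```text
1.05 [ 0.19635594 -0.61964661  0.23932413] [ 0.23447411 -0.11554004  0.16148906] 1.0006578810682094 [ 1.19817883  0.62838877  0.03848447  1.51738844 -0.02700123  0.99632136
 -0.0199917 ]
```

View pics/wrist1.png

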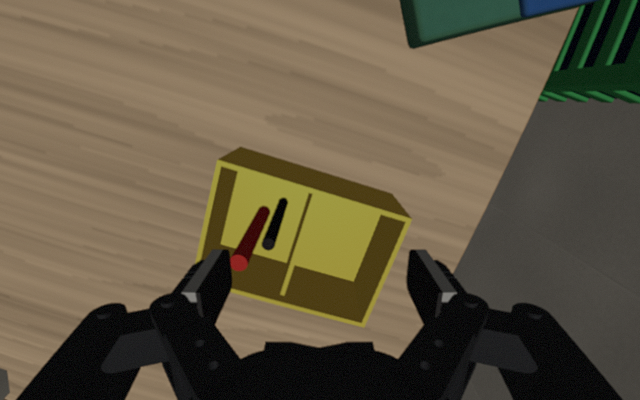

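View pics/side1.png

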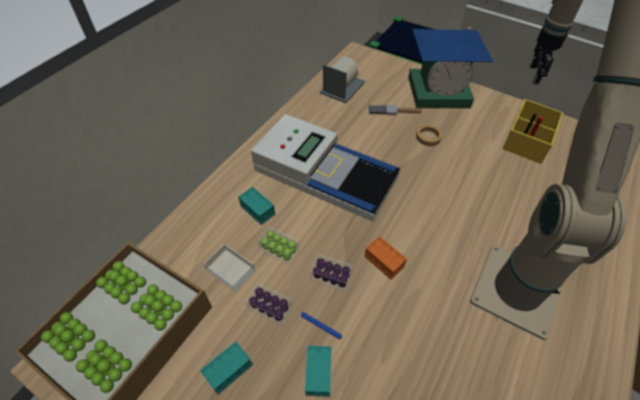

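The arm did not move because the call was refused; the pictures match the first ones. I'll try again with every field filled in.

Request:
move_arm:
  deltas:
    - {"x": 0.03,"y": 0.04,"z": 0,"rx": 0,"ry": 0,"rz": -1.1,"grip": 0.0}
    - {"x": 0.06,"y": 0.08,"z": 0,"rx": 0,"ry": 0,"rz": -2.2,"grip": 0.0}
  grip_force: 30

```text
t: 1.35
ee_pos: [0.2557, -0.5397, 0.2391]
tcp_rot: [-0.093, -0.701, -0.093, 0.701]
ft_force: [1.7, 0.8, 0.4]
grip_width: 0.691
```

Request:
move_arm:
  deltas:
    - {"x": 0.03,"y": 0.04,"z": 0,"rx": 0,"ry": 0,"rz": -1.1,"grip": 0.0}
    - {"x": 0.06,"y": 0.08,"z": 0,"rx": 0,"ry": 0,"rz": -2.3,"grip": 0.0}
    - {"x": 0.09,"y": 0.12,"z": 0,"rx": 0,"ry": 0,"rz": -3.4,"grip": 0.0}
    - {"x": 0.12,"y": 0.16,"z": 0,"rx": 0,"ry": 0,"rz": -4.5,"grip": 0.0}
    - {"x": 0.15,"y": 0.2,"z": 0,"rx": 0,"ry": 0,"rz": -5.6,"grip": 0.0}
    - {"x": 0.18,"y": 0.24,"z": 0,"rx": 0,"ry": 0,"rz": -6.8,"grip": 0.0}
    - {"x": 0.21,"y": 0.28,"z": -0.01,"rx": 0,"ry": 0,"rz": -7.9,"grip": 0.0}
    - {"x": 0.24,"y": 0.32,"z": -0.02,"rx": 0,"ry": 0,"rz": -9,"grip": 0.0}
    - {"x": 0.265,"y": 0.36,"z": -0.035,"rx": 0,"ry": 0,"rz": -10.1,"grip": 0.0}
    - {"x": 0.29,"y": 0.4,"z": -0.05,"rx": 0,"ry": 0,"rz": -11.2,"grip": 0.0}
    - {"x": 0.31,"y": 0.44,"z": -0.07,"rx": 0,"ry": 0,"rz": -12.2,"grip": 0.0}
    - {"x": 0.33,"y": 0.475,"z": -0.085,"rx": 0,"ry": 0,"rz": -13,"grip": 0.0}
    - {"x": 0.338,"y": 0.497,"z": -0.1,"rx": 0,"ry": 0,"rz": -13,"grip": 0.0}
    - {"x": 0.338,"y": 0.497,"z": -0.11,"rx": 0,"ry": 0,"rz": -13,"grip": 0.0}
    - {"x": 0.338,"y": 0.497,"z": -0.11,"rx": 0,"ry": 0,"rz": -13,"grip": 0.0}

```text
t: 2.85
ee_pos: [0.5931, -0.0425, 0.1278]
tcp_rot: [-0.015, -0.706, -0.015, 0.708]
ft_force: [-0.6, 0.1, 1.1]
grip_width: 0.003
```

```bash
python3 - <<'E'
from station import telemetry, imaging
import cv2
s=telemetry.get_state(); print(s["t"],s["ee_pos"],s["ft_force"],s["grip_width"],s["joints"])
for n in["wrist"]:
    p=imaging.read_camera(n); cv2.imwrite(f"pics/{n}2.png",p["img"][:,:,::-1])
E
```

```text
2.85 [ 0.59313661 -0.04246009  0.12782047] [-0.58842729  0.09307159  1.07611286] 0.0028812233910111775 [-0.0287043   0.69176128  0.08395823  1.77665126 -0.0843536   0.67990598
 -1.42625672]
```

View pics/wrist2.png

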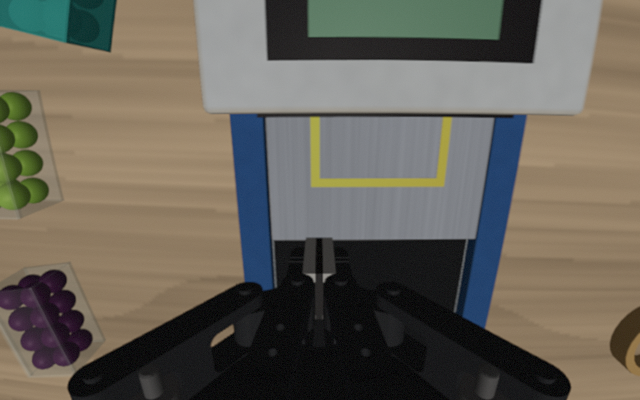

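The wrist view shows the frame centred near column 380 and the plate's front edge at row 239. The fingers are at column 319, so I'm about 40 mm too far in +y because I added the shift wrongly. I'll refine the weigher's pose from this picture.

```bash
python3 - <<'E'
from station import imaging
from h import *
p=imaging.read_camera("wrist")
for n,u,v,z in[("frame outer L front",311,187,.0595),("frame outer R front",445.5,187,.0595),("plate front L",274,240,.0595),("plate front R",476,239.5,.0595),("hood top L",206,113,.1035),("hood top R",587,111,.1035),("rail L in@hood",265,116,.0575),("rail R in@hood",492,116,.0575)]:
    print(n,np.round(atz(p,u,v,z),4))
cv2.imwrite("pics/w2c.png",cv2.resize(p["img"][90:260,190:610,::-1],None,fx=1.9,fy=1.9,interpolation=cv2.INTER_CUBIC))
E
```

```text
frame outer L front [ 0.6119 -0.039   0.0595]
frame outer R front [ 0.6158 -0.1334  0.0595]
plate front L [ 0.5703 -0.0131  0.0595]
plate front R [ 0.5763 -0.1637  0.0595]
hood top L [0.6616 0.0156 0.1035]
hood top R [ 0.6726 -0.1851  0.1035]
rail L in@hood [ 0.6587 -0.007   0.0575]
rail R in@hood [ 0.6658 -0.1584  0.0575]
```

View pics/w2c.png

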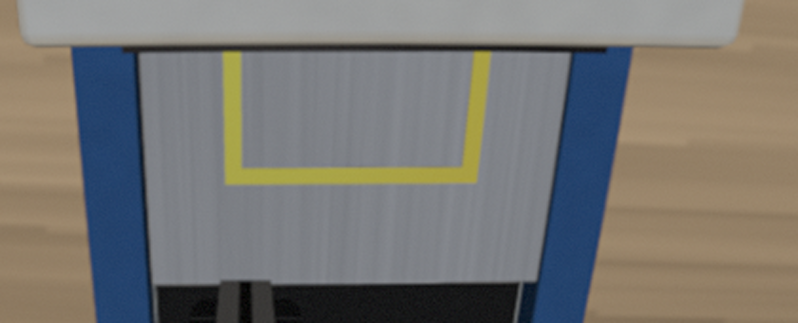

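Request:
move_arm:
  deltas:
    - {"x": 0.002,"y": -0.021,"z": 0,"rx": 0,"ry": 0,"rz": 0,"grip": 0.0}
    - {"x": 0.002,"y": -0.042,"z": -0.01,"rx": 0,"ry": 0,"rz": 0,"grip": 0.0}
    - {"x": 0.002,"y": -0.042,"z": -0.03,"rx": 0,"ry": 0,"rz": 0,"grip": 0.0}
    - {"x": 0.002,"y": -0.042,"z": -0.045,"rx": 0,"ry": 0,"rz": 0,"grip": 0.0}
    - {"x": 0.002,"y": -0.042,"z": -0.051,"rx": 0,"ry": 0,"rz": 0,"grip": 0.0}
    - {"x": 0.002,"y": -0.042,"z": -0.053,"rx": 0,"ry": 0,"rz": 0,"grip": 0.0}
    - {"x": 0.002,"y": -0.042,"z": -0.053,"rx": 0,"ry": 0,"rz": 0,"grip": 0.0}
    - {"x": 0.002,"y": -0.042,"z": -0.053,"rx": 0,"ry": 0,"rz": 0,"grip": 0.0}

```text
t: 3.75
ee_pos: [0.5969, -0.0844, 0.077]
tcp_rot: [0.015, 0.707, 0.015, -0.707]
ft_force: [0.0, -0.3, 0.6]
grip_width: 0.001
```

Request:
move_arm:
  deltas:
    - {"x": 0,"y": 0,"z": -0.001,"rx": 0,"ry": 0,"rz": 0,"grip": 0.0}
    - {"x": 0,"y": 0,"z": -0.002,"rx": 0,"ry": 0,"rz": 0,"grip": 0.0}
    - {"x": 0,"y": 0,"z": -0.003,"rx": 0,"ry": 0,"rz": 0,"grip": 0.0}
    - {"x": 0,"y": 0,"z": -0.004,"rx": 0,"ry": 0,"rz": 0,"grip": 0.0}
    - {"x": 0,"y": 0,"z": -0.005,"rx": 0,"ry": 0,"rz": 0,"grip": 0.0}
    - {"x": 0,"y": 0,"z": -0.005,"rx": 0,"ry": 0,"rz": 0,"grip": 0.0}
    - {"x": 0,"y": 0,"z": -0.005,"rx": 0,"ry": 0,"rz": 0,"grip": 0.0}

```text
t: 4.45
ee_pos: [0.5963, -0.0847, 0.0713]
tcp_rot: [-0.015, -0.707, -0.015, 0.707]
ft_force: [-0.6, -0.4, 0.9]
grip_width: -0.001
```

Request:
move_arm:
  deltas:
    - {"x": 0,"y": 0,"z": -0.001,"rx": 0,"ry": 0,"rz": 0,"grip": 0.0}
    - {"x": 0,"y": 0,"z": -0.002,"rx": 0,"ry": 0,"rz": 0,"grip": 0.0}
    - {"x": 0,"y": 0,"z": -0.002,"rx": 0,"ry": 0,"rz": 0,"grip": 0.0}
    - {"x": 0,"y": 0,"z": -0.002,"rx": 0,"ry": 0,"rz": 0,"grip": 0.0}

```text
t: 4.85
ee_pos: [0.5963, -0.0847, 0.0693]
tcp_rot: [-0.015, -0.707, -0.015, 0.707]
ft_force: [-0.2, 0.5, 0.5]
grip_width: -0.001
```

Request:
move_arm:
  deltas:
    - {"x": 0,"y": 0,"z": -0.0005,"rx": 0,"ry": 0,"rz": 0,"grip": 0.0}
    - {"x": 0,"y": 0,"z": -0.001,"rx": 0,"ry": 0,"rz": 0,"grip": 0.0}
    - {"x": 0,"y": 0,"z": -0.001,"rx": 0,"ry": 0,"rz": 0,"grip": 0.0}
    - {"x": 0,"y": 0,"z": -0.001,"rx": 0,"ry": 0,"rz": 0,"grip": 0.0}

```text
t: 5.25
ee_pos: [0.5964, -0.0847, 0.0685]
tcp_rot: [0.015, 0.707, 0.015, -0.707]
ft_force: [-0.8, 0.7, 2.6]
grip_width: 0.001
```

Request:
move_arm:
  deltas:
    - {"x": 0,"y": 0,"z": -0.0005,"rx": 0,"ry": 0,"rz": 0,"grip": 0.0}
    - {"x": 0,"y": 0,"z": -0.001,"rx": 0,"ry": 0,"rz": 0,"grip": 0.0}
    - {"x": 0,"y": 0,"z": -0.001,"rx": 0,"ry": 0,"rz": 0,"grip": 0.0}
    - {"x": 0,"y": 0,"z": -0.001,"rx": 0,"ry": 0,"rz": 0,"grip": 0.0}

```text
t: 5.65
ee_pos: [0.5964, -0.0847, 0.0679]
tcp_rot: [0.015, 0.707, 0.015, -0.707]
ft_force: [-1.4, 1.0, 7.8]
grip_width: -0.001
```

Request:
move_arm:
  deltas:
    - {"x": 0,"y": 0,"z": -0.0005,"rx": 0,"ry": 0,"rz": 0,"grip": 0.0}
    - {"x": 0,"y": 0,"z": -0.001,"rx": 0,"ry": 0,"rz": 0,"grip": 0.0}
    - {"x": 0,"y": 0,"z": -0.001,"rx": 0,"ry": 0,"rz": 0,"grip": 0.0}
    - {"x": 0,"y": 0,"z": -0.001,"rx": 0,"ry": 0,"rz": 0,"grip": 0.0}

```text
t: 6.05
ee_pos: [0.5964, -0.0847, 0.0674]
tcp_rot: [0.015, 0.707, 0.015, -0.707]
ft_force: [-2.1, 0.5, 10.4]
grip_width: 0.0
```

Request:
move_arm:
  deltas:
    - {"x": 0,"y": 0,"z": -0.0004,"rx": 0,"ry": 0,"rz": 0,"grip": 0.0}
    - {"x": -0.001,"y": 0,"z": -0.0004,"rx": 0,"ry": 0,"rz": 0,"grip": 0.0}
    - {"x": -0.002,"y": 0,"z": -0.0004,"rx": 0,"ry": 0,"rz": 0,"grip": 0.0}
    - {"x": -0.004,"y": 0,"z": -0.0004,"rx": 0,"ry": 0,"rz": 0,"grip": 0.0}
    - {"x": -0.006,"y": -0.0002,"z": -0.0004,"rx": 0,"ry": 0,"rz": 0,"grip": 0.0}
    - {"x": -0.008,"y": -0.0003,"z": -0.0004,"rx": 0,"ry": 0,"rz": 0,"grip": 0.0}
    - {"x": -0.01,"y": -0.0004,"z": -0.0004,"rx": 0,"ry": 0,"rz": 0,"grip": 0.0}

```text
t: 6.75
ee_pos: [0.5914, -0.0849, 0.0679]
tcp_rot: [0.015, 0.711, 0.015, -0.703]
ft_force: [5.7, 0.3, 7.4]
grip_width: -0.001
```

```bash
python3 - <<'E'
from station import telemetry, imaging
import cv2
s=telemetry.get_state(); print(s["t"],s["ee_pos"],s["ft_force"])
p=imaging.read_camera("wrist"); cv2.imwrite("pics/wrist3.png",p["img"][:,:,::-1])
E
```

```text
6.75 [ 0.59140662 -0.08490839  0.0679158 ] [5.68208643 0.27107299 7.37570719]
```

View pics/wrist3.png

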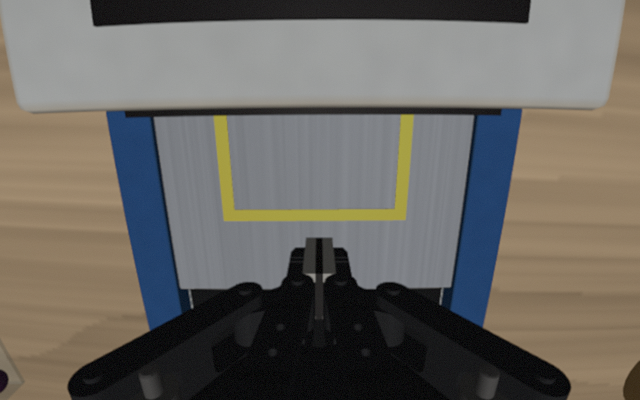

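The wrist view shows the fingers on the plate, with the frame's front line at row 215 and the plate's edge near row 290. Drag force is about 5.7 N and normal force fell to 7.4 N, so I'll press slightly more and continue.

Request:
move_arm:
  deltas:
    - {"x": 0,"y": 0,"z": -0.0005,"rx": 0,"ry": 0,"rz": 0,"grip": 0.0}
    - {"x": 0,"y": 0,"z": -0.0011,"rx": 0,"ry": 0,"rz": 0,"grip": 0.0}
    - {"x": -0.002,"y": -0.0001,"z": -0.0011,"rx": 0,"ry": 0,"rz": 0,"grip": 0.0}
    - {"x": -0.004,"y": -0.0002,"z": -0.0011,"rx": 0,"ry": 0,"rz": 0,"grip": 0.0}
    - {"x": -0.006,"y": -0.0003,"z": -0.0011,"rx": 0,"ry": 0,"rz": 0,"grip": 0.0}
    - {"x": -0.009,"y": -0.0004,"z": -0.0011,"rx": 0,"ry": 0,"rz": 0,"grip": 0.0}
    - {"x": -0.012,"y": -0.0005,"z": -0.0011,"rx": 0,"ry": 0,"rz": 0,"grip": 0.0}

```text
t: 7.5
ee_pos: [0.5801, -0.0854, 0.0674]
tcp_rot: [0.015, 0.711, 0.015, -0.703]
ft_force: [5.0, 0.9, 10.8]
grip_width: 0.004
```

```bash
python3 - <<'E'
from station import telemetry, imaging
import cv2
s=telemetry.get_state(); print(s["t"],s["ee_pos"],s["ft_force"])
p=imaging.read_camera("wrist"); cv2.imwrite("pics/wrist4.png",p["img"][:,:,::-1])
E
```

```text
7.5 [ 0.58014365 -0.08543525  0.06735565] [ 5.01183035  0.90350698 10.77300549]
```

View pics/wrist4.png

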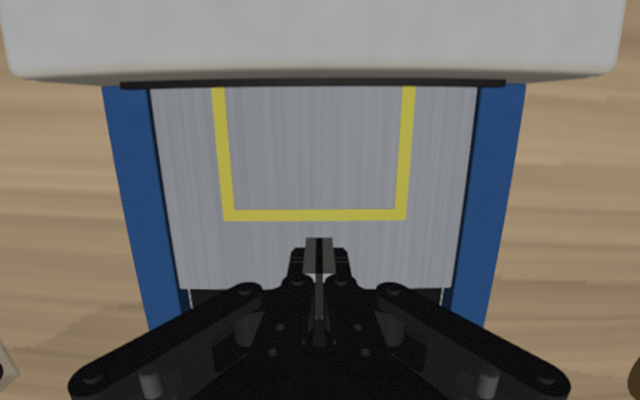

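No slip: the frame stays at row 215 while the hood recedes. I'll keep dragging.

Request:
move_arm:
  deltas:
    - {"x": -0.003,"y": -0.0001,"z": -0.0001,"rx": 0,"ry": 0,"rz": 0,"grip": 0.0}
    - {"x": -0.006,"y": -0.0003,"z": -0.0002,"rx": 0,"ry": 0,"rz": 0,"grip": 0.0}
    - {"x": -0.009,"y": -0.0004,"z": -0.0002,"rx": 0,"ry": 0,"rz": 0,"grip": 0.0}
    - {"x": -0.012,"y": -0.0005,"z": -0.0002,"rx": 0,"ry": 0,"rz": 0,"grip": 0.0}
    - {"x": -0.015,"y": -0.0007,"z": -0.0002,"rx": 0,"ry": 0,"rz": 0,"grip": 0.0}
    - {"x": -0.018,"y": -0.0008,"z": -0.0002,"rx": 0,"ry": 0,"rz": 0,"grip": 0.0}
    - {"x": -0.021,"y": -0.0009,"z": -0.0002,"rx": 0,"ry": 0,"rz": 0,"grip": 0.0}
    - {"x": -0.024,"y": -0.0011,"z": -0.0002,"rx": 0,"ry": 0,"rz": 0,"grip": 0.0}
    - {"x": -0.027,"y": -0.0012,"z": -0.0002,"rx": 0,"ry": 0,"rz": 0,"grip": 0.0}
    - {"x": -0.03,"y": -0.0013,"z": -0.0002,"rx": 0,"ry": 0,"rz": 0,"grip": 0.0}

```text
t: 8.55
ee_pos: [0.5503, -0.0869, 0.0671]
tcp_rot: [0.015, 0.711, 0.014, -0.702]
ft_force: [5.3, 0.6, 11.8]
grip_width: -0.005
```

Request:
move_arm:
  deltas:
    - {"x": -0.003,"y": -0.0001,"z": 0,"rx": 0,"ry": 0,"rz": 0,"grip": 0.0}
    - {"x": -0.006,"y": -0.0003,"z": 0,"rx": 0,"ry": 0,"rz": 0,"grip": 0.0}
    - {"x": -0.009,"y": -0.0004,"z": 0,"rx": 0,"ry": 0,"rz": 0,"grip": 0.0}
    - {"x": -0.012,"y": -0.0005,"z": 0,"rx": 0,"ry": 0,"rz": 0,"grip": 0.0}
    - {"x": -0.015,"y": -0.0007,"z": 0,"rx": 0,"ry": 0,"rz": 0,"grip": 0.0}
    - {"x": -0.018,"y": -0.0008,"z": 0,"rx": 0,"ry": 0,"rz": 0,"grip": 0.0}
    - {"x": -0.021,"y": -0.0009,"z": 0,"rx": 0,"ry": 0,"rz": 0,"grip": 0.0}
    - {"x": -0.024,"y": -0.0011,"z": 0,"rx": 0,"ry": 0,"rz": 0,"grip": 0.0}
    - {"x": -0.027,"y": -0.0012,"z": 0,"rx": 0,"ry": 0,"rz": 0,"grip": 0.0}
    - {"x": -0.03,"y": -0.0013,"z": 0,"rx": 0,"ry": 0,"rz": 0,"grip": 0.0}

```text
t: 9.55
ee_pos: [0.5204, -0.0882, 0.067]
tcp_rot: [0.015, 0.711, 0.014, -0.702]
ft_force: [5.3, 0.2, 13.0]
grip_width: -0.003
```

Request:
move_arm:
  deltas:
    - {"x": -0.003,"y": -0.0001,"z": 0.0001,"rx": 0,"ry": 0,"rz": 0,"grip": 0.0}
    - {"x": -0.006,"y": -0.0003,"z": 0.0002,"rx": 0,"ry": 0,"rz": 0,"grip": 0.0}
    - {"x": -0.009,"y": -0.0004,"z": 0.0002,"rx": 0,"ry": 0,"rz": 0,"grip": 0.0}
    - {"x": -0.012,"y": -0.0005,"z": 0.0003,"rx": 0,"ry": 0,"rz": 0,"grip": 0.0}
    - {"x": -0.015,"y": -0.0007,"z": 0.0003,"rx": 0,"ry": 0,"rz": 0,"grip": 0.0}
    - {"x": -0.018,"y": -0.0008,"z": 0.0003,"rx": 0,"ry": 0,"rz": 0,"grip": 0.0}
    - {"x": -0.021,"y": -0.0009,"z": 0.0004,"rx": 0,"ry": 0,"rz": 0,"grip": 0.0}
    - {"x": -0.024,"y": -0.0011,"z": 0.0004,"rx": 0,"ry": 0,"rz": 0,"grip": 0.0}
    - {"x": -0.027,"y": -0.0012,"z": 0.0004,"rx": 0,"ry": 0,"rz": 0,"grip": 0.0}
    - {"x": -0.03,"y": -0.0013,"z": 0.0004,"rx": 0,"ry": 0,"rz": 0,"grip": 0.0}

```text
t: 10.55
ee_pos: [0.4902, -0.0897, 0.0671]
tcp_rot: [0.015, 0.711, 0.014, -0.703]
ft_force: [5.7, 0.6, 13.3]
grip_width: 0.001
```

Request:
move_arm:
  deltas:
    - {"x": -0.0015,"y": -0.0001,"z": 0.0002,"rx": 0,"ry": 0,"rz": 0,"grip": 0.0}
    - {"x": -0.003,"y": -0.0001,"z": 0.0003,"rx": 0,"ry": 0,"rz": 0,"grip": 0.0}
    - {"x": -0.0045,"y": -0.0002,"z": 0.0003,"rx": 0,"ry": 0,"rz": 0,"grip": 0.0}
    - {"x": -0.006,"y": -0.0003,"z": 0.0003,"rx": 0,"ry": 0,"rz": 0,"grip": 0.0}
    - {"x": -0.0075,"y": -0.0003,"z": 0.0003,"rx": 0,"ry": 0,"rz": 0,"grip": 0.0}

```text
t: 11.05
ee_pos: [0.4825, -0.09, 0.0672]
tcp_rot: [0.015, 0.711, 0.014, -0.703]
ft_force: [5.5, 0.3, 12.3]
grip_width: -0.005
```

Request:
move_arm:
  deltas:
    - {"x": -0.001,"y": 0,"z": 0,"rx": 0,"ry": 0,"rz": 0,"grip": 0.0}
    - {"x": -0.002,"y": -0.0001,"z": 0,"rx": 0,"ry": 0,"rz": 0,"grip": 0.0}
    - {"x": -0.003,"y": -0.0001,"z": 0,"rx": 0,"ry": 0,"rz": 0,"grip": 0.0}
    - {"x": -0.004,"y": -0.0002,"z": 0,"rx": 0,"ry": 0,"rz": 0,"grip": 0.0}

```text
t: 11.45
ee_pos: [0.4793, -0.0902, 0.0673]
tcp_rot: [0.015, 0.712, 0.014, -0.702]
ft_force: [7.1, 0.5, 10.9]
grip_width: -0.0
```

Request:
move_arm:
  deltas:
    - {"x": -0.001,"y": 0,"z": -0.0002,"rx": 0,"ry": 0,"rz": 0,"grip": 0.0}
    - {"x": -0.002,"y": -0.0001,"z": -0.0003,"rx": 0,"ry": 0,"rz": 0,"grip": 0.0}
    - {"x": -0.003,"y": -0.0001,"z": -0.0003,"rx": 0,"ry": 0,"rz": 0,"grip": 0.0}

```text
t: 11.75
ee_pos: [0.4778, -0.0904, 0.0672]
tcp_rot: [0.016, 0.713, 0.014, -0.701]
ft_force: [7.7, 1.3, 11.7]
grip_width: -0.004
```

```bash
python3 - <<'E'
from station import telemetry, imaging
import cv2
s=telemetry.get_state(); print(s["t"],s["ee_pos"],s["ft_force"])
p=imaging.read_camera("wrist"); cv2.imwrite("pics/wrist5.png",p["img"][:,:,::-1])
E
```

```text
11.75 [ 0.47778262 -0.09035977  0.06721921] [ 7.69423363  1.28015549 11.6585547 ]
```

View pics/wrist5.png

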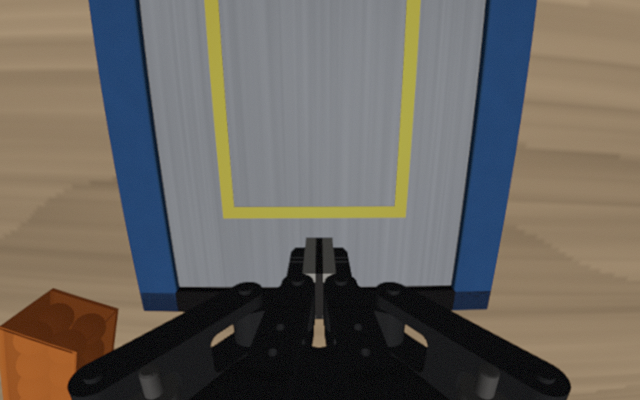

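The plate's front edge now meets the black stop bar at row ~290, the frame has slipped about 3 px relative to the fingers, and the drag force has risen to 7.7 N, so the plate is at the stop. I'll lift off and check.

Request:
move_arm:
  deltas:
    - {"x": 0,"y": 0,"z": 0.002,"rx": 0,"ry": 0,"rz": 0,"grip": 0.0}
    - {"x": 0,"y": 0,"z": 0.006,"rx": 0,"ry": 0,"rz": 0,"grip": 0.0}
    - {"x": 0,"y": 0,"z": 0.02,"rx": 0,"ry": 0,"rz": 0,"grip": 0.0}
    - {"x": 0,"y": 0,"z": 0.05,"rx": 0,"ry": 0,"rz": 0,"grip": 0.0}
    - {"x": 0,"y": 0,"z": 0.09,"rx": 0,"ry": 0,"rz": 0,"grip": 0.0}
    - {"x": 0,"y": 0,"z": 0.13,"rx": 0,"ry": 0,"rz": 0,"grip": 0.08}
    - {"x": 0,"y": 0,"z": 0.13,"rx": 0,"ry": 0,"rz": 0,"grip": 0.08}
    - {"x": 0,"y": 0,"z": 0.13,"rx": 0,"ry": 0,"rz": 0,"grip": 0.08}

```text
t: 12.6
ee_pos: [0.4695, -0.09, 0.1955]
tcp_rot: [0.015, 0.707, 0.015, -0.707]
ft_force: [-0.7, -0.7, 0.6]
grip_width: 0.508
```

```bash
python3 - <<'E'
from station import telemetry, imaging
import cv2,pickle
s=telemetry.get_state(); print(s["t"],s["ee_pos"],s["ft_force"])
P={}
for n in["wrist","scene","side"]:
    P[n]=imaging.read_camera(n)
pickle.dump(P,open("P2.pkl","wb"))
cv2.imwrite("pics/wrist6.png",P["wrist"]["img"][:,:,::-1])
b=P["side"]["img"][105:225,240:410]
cv2.imwrite("pics/c6.png",cv2.resize(b[:,:,::-1],None,fx=4.5,fy=4.5,interpolation=cv2.INTER_CUBIC))
E
```

```text
12.6 [ 0.46951156 -0.09002278  0.19548521] [-0.66448927 -0.6980721   0.58425462]
```

View pics/wrist6.png

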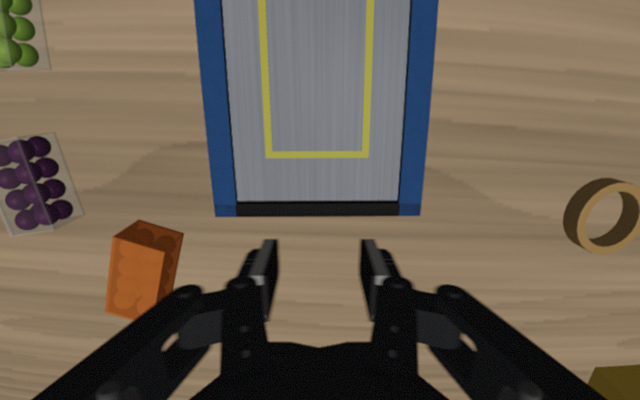

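View pics/c6.png

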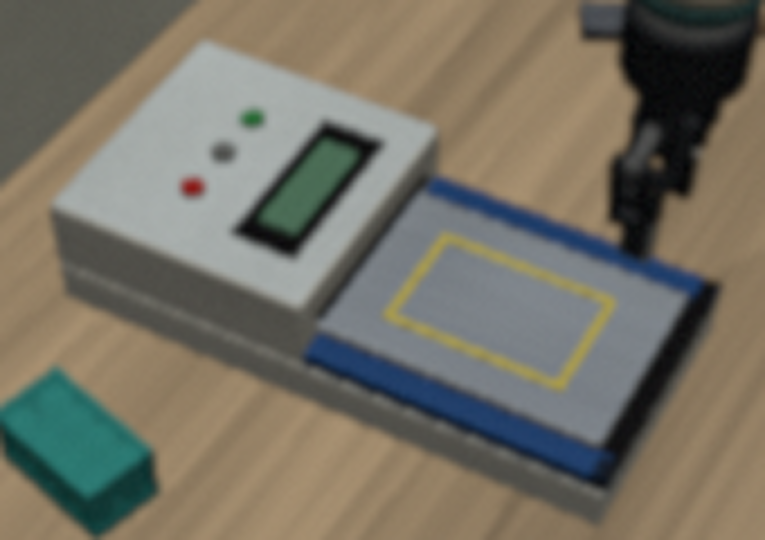

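```bash
python3 - <<'E'
from h import *
import pickle
P=pickle.load(open("P2.pkl","rb")); w=P["wrist"]; sd=lambda u,v:((u+.5)/4.5-.5+240,(v+.5)/4.5-.5+105)
zt=.0595
for v in(200,201,202,203): print("plate front row",v,np.round(atz(w,317,v,zt)[:2],4))
for v in(215,216,217): print("bar end row",v,np.round(atz(w,317,v,zt-.002)[:2],4))
for n,u,v in[("fr out L",266,158),("fr out R",369,157.5),("plate L",237,202),("plate R",399,201)]: print(n,np.round(atz(w,u,v,zt),4))
c=[]
for u,v in[(443,236),(613,298),(563,387),(388,315)]:
    X=atz(P["side"],*sd(u,v),zt);c.append(X);print("side frame",np.round(X,4))
print("side centre",np.mean(c,0), "yaw",np.degrees(np.arctan2(*( (c[0]-c[1]+c[3]-c[2])[1::-1]))))
im=w["img"].astype(int).sum(2)
for u in(260,317,380): print(u,im[196:222,u].tolist())
cv2.imwrite("pics/w6c.png",cv2.resize(w["img"][130:230,190:450,::-1],None,fx=3,fy=3,interpolation=cv2.INTER_CUBIC))
E
```

```text
plate front row 200 [ 0.4572 -0.09  ]
plate front row 201 [ 0.4562 -0.0901]
plate front row 202 [ 0.4552 -0.0901]
plate front row 203 [ 0.4542 -0.0902]
bar end row 215 [ 0.4414 -0.0907]
bar end row 216 [ 0.4404 -0.0907]
bar end row 217 [ 0.4394 -0.0907]
fr out L [ 0.4949 -0.0426  0.0595]
fr out R [ 0.4992 -0.1351  0.0595]
plate L [ 0.452  -0.0148  0.0595]
plate R [ 0.4594 -0.1671  0.0595]
side frame [ 0.6329 -0.1232  0.0595]
side frame [ 0.5032 -0.1337  0.0595]
side frame [ 0.4956 -0.0446  0.0595]
side frame [ 0.6274 -0.0382  0.0595]
side centre [ 0.56479113 -0.08491543  0.0595    ] yaw 3.6815139610991565
260 [381, 386, 389, 385, 309, 181, 65, 34, 77, 74, 75, 83, 80, 70, 84, 67, 77, 66, 68, 80, 196, 329, 365, 370, 371, 371]
317 [378, 377, 383, 374, 277, 119, 27, 28, 74, 83, 81, 87, 82, 77, 68, 75, 70, 76, 59, 93, 211, 326, 362, 372, 372, 376]
380 [385, 390, 388, 354, 237, 80, 15, 53, 79, 90, 88, 78, 81, 83, 64, 82, 72, 74, 62, 143, 274, 331, 351, 348, 351, 361]
```

View pics/w6c.png

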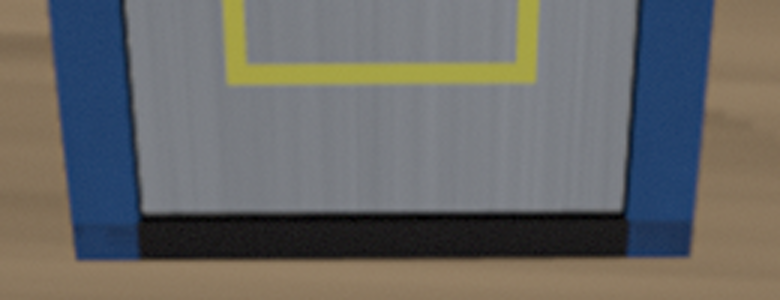

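The plate is home: its front edge is at x≈0.457 and the bar's outer edge at 0.440. That's 16 mm apart against the expected 17 mm. The frame centre is about (0.5645, -0.0855), yaw ~2.5°. Next I'll move to look at the green punnet.

Request:
move_arm:
  deltas:
    - {"x": 0.012,"y": 0.04,"z": 0.01,"rx": 0,"ry": 0,"rz": 0,"grip": 0.085}
    - {"x": 0.024,"y": 0.08,"z": 0.02,"rx": 0,"ry": 0,"rz": 0,"grip": 0.085}
    - {"x": 0.036,"y": 0.12,"z": 0.025,"rx": 0,"ry": 0,"rz": 0,"grip": 0.085}
    - {"x": 0.048,"y": 0.16,"z": 0.025,"rx": 0,"ry": 0,"rz": 0,"grip": 0.085}
    - {"x": 0.06,"y": 0.2,"z": 0.025,"rx": 0,"ry": 0,"rz": 0,"grip": 0.085}
    - {"x": 0.072,"y": 0.24,"z": 0.025,"rx": 0,"ry": 0,"rz": 0,"grip": 0.085}
    - {"x": 0.084,"y": 0.28,"z": 0.025,"rx": 0,"ry": 0,"rz": 0,"grip": 0.085}
    - {"x": 0.09,"y": 0.318,"z": 0.025,"rx": 0,"ry": 0,"rz": 0,"grip": 0.085}
    - {"x": 0.09,"y": 0.318,"z": 0.025,"rx": 0,"ry": 0,"rz": 0,"grip": 0.085}
    - {"x": 0.09,"y": 0.318,"z": 0.025,"rx": 0,"ry": 0,"rz": 0,"grip": 0.085}

```text
t: 13.75
ee_pos: [0.5586, 0.2286, 0.2179]
tcp_rot: [-0.016, -0.706, -0.015, 0.708]
ft_force: [-0.1, -0.8, 0.1]
grip_width: 0.994
```

```bash
python3 - <<'E'
from station import telemetry
from pun import *
s=telemetry.get_state(); print(s["t"],s["ee_pos"],s["joints"])
p=imaging.read_camera("wrist"); cv2.imwrite("pics/wrist7.png",p["img"][:,:,::-1])
c=proj(p,[.619,.228,.04])[0]; print(c)
for d in spotter.trace("green_punnet",p):
    m=d["mask"]; print(d["conf"],m.sum(),np.argwhere(m).mean(0)[::-1])
    if m[int(c[1]),int(c[0])]:
        v,f=fit([(p,m)],[.619,.228]); print(np.round(v,4),np.degrees(v[2]),f)
E
```

```text
13.75 [0.55862713 0.22858105 0.21793856] [-0.48944406  0.58699606  0.0867621   1.6745015  -0.06175256  0.88660738
 -1.90481828]
[320.61850122 117.29600087]
0.96 784 [146.35459184 296.02933673]
0.87 6139 [321.29353315 111.81022968]
[0.6217 0.2277 0.029 ] 1.6639098939406793 0.025632861009393437
0.87 5503 [ 42.23387243 185.23314556]
0.79 2374 [394.6853412  322.79949452]
0.75 2204 [402.74591652  16.16333938]
```

View pics/wrist7.png

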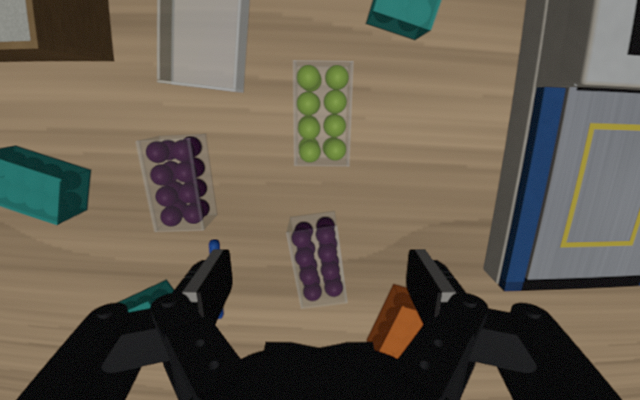

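Candidates in this view: green grapes at (322,112), dark punnets at (180,180) and (318,262), turquoise blocks at (45,185), (405,15) and the one behind the left finger, and orange at (393,325). Only (322,112) is a clear punnet with green grapes, so I'll confirm it in a crop.

```bash
python3 - <<'E'
import cv2
a=cv2.imread("pics/wrist7.png")[50:180,260:390]
cv2.imwrite("pics/c7.png",cv2.resize(a,None,fx=4,fy=4,interpolation=cv2.INTER_CUBIC))
E
```

```text
(no output)
```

View pics/c7.png

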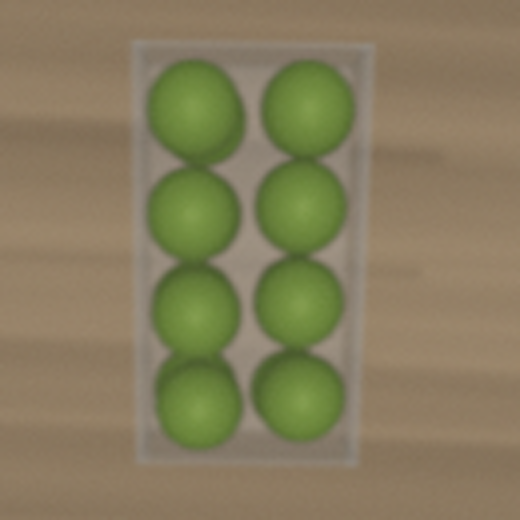

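Request:
move_arm:
  deltas:
    - {"x": 0.03,"y": 0,"z": -0.03,"rx": 0,"ry": 0,"rz": 0,"grip": 0.085}
    - {"x": 0.061,"y": 0,"z": -0.06,"rx": 0,"ry": 0,"rz": 0,"grip": 0.085}
    - {"x": 0.061,"y": 0,"z": -0.1,"rx": 0,"ry": 0,"rz": 0,"grip": 0.085}
    - {"x": 0.061,"y": 0,"z": -0.12,"rx": 0,"ry": 0,"rz": 0,"grip": 0.085}
    - {"x": 0.061,"y": 0,"z": -0.12,"rx": 0,"ry": 0,"rz": 0,"grip": 0.085}
    - {"x": 0.061,"y": 0,"z": -0.12,"rx": 0,"ry": 0,"rz": 0,"grip": 0.085}

```text
t: 14.45
ee_pos: [0.6211, 0.2266, 0.1003]
tcp_rot: [-0.014, -0.707, -0.014, 0.707]
ft_force: [-0.0, 0.3, -0.3]
grip_width: 0.997
```

```bash
python3 - <<'E'
from station import telemetry
from pun import *
s=telemetry.get_state(); print(s["t"],s["ee_pos"],s["ft_force"])
p=imaging.read_camera("wrist"); cv2.imwrite("pics/wrist8.png",p["img"][:,:,::-1])
E
```

```text
14.45 [0.62110696 0.22658518 0.10027069] [-0.01139445  0.33032982 -0.30048668]
```

View pics/wrist8.png

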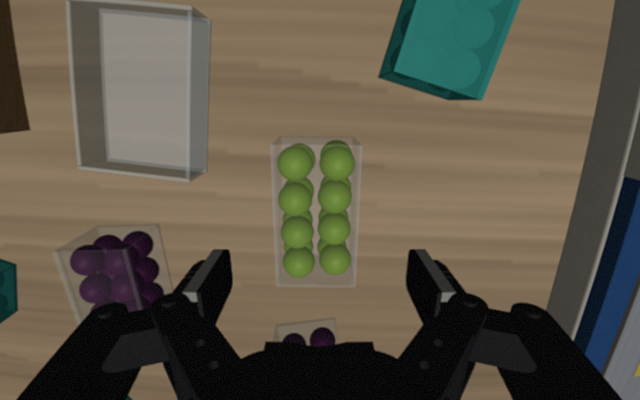

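The crop and this view confirm the clear lidded punnet with green grapes at (317,215), centred between the fingers. I'll descend and grasp it.

Request:
move_arm:
  deltas:
    - {"x": 0,"y": 0.001,"z": -0.025,"rx": 0,"ry": 0,"rz": 0,"grip": 0.085}
    - {"x": 0,"y": 0.001,"z": -0.05,"rx": 0,"ry": 0,"rz": 0,"grip": 0.085}
    - {"x": 0,"y": 0.001,"z": -0.068,"rx": 0,"ry": 0,"rz": 0,"grip": 0.085}
    - {"x": 0,"y": 0.001,"z": -0.077,"rx": 0,"ry": 0,"rz": 0,"grip": 0.085}
    - {"x": 0,"y": 0.001,"z": -0.08,"rx": 0,"ry": 0,"rz": 0,"grip": 0.085}
    - {"x": 0,"y": 0.001,"z": -0.08,"rx": 0,"ry": 0,"rz": 0,"grip": 0.085}

```text
t: 15.1
ee_pos: [0.6213, 0.229, 0.0205]
tcp_rot: [0.015, 0.707, 0.015, -0.707]
ft_force: [1.3, 0.2, -0.2]
grip_width: 0.996
```

Request:
move_arm:
  deltas:
    - {"x": 0,"y": 0,"z": 0,"rx": 0,"ry": 0,"rz": 0,"grip": 0.07}
    - {"x": 0,"y": 0,"z": 0,"rx": 0,"ry": 0,"rz": 0,"grip": 0.06}
    - {"x": 0,"y": 0,"z": 0,"rx": 0,"ry": 0,"rz": 0,"grip": 0.045}
    - {"x": 0,"y": 0,"z": 0,"rx": 0,"ry": 0,"rz": 0,"grip": 0.045}
    - {"x": 0,"y": 0,"z": 0,"rx": 0,"ry": 0,"rz": 0,"grip": 0.045}
    - {"x": 0,"y": 0,"z": 0,"rx": 0,"ry": 0,"rz": 0,"grip": 0.045}
  grip_force: 30

```text
t: 15.7
ee_pos: [0.6216, 0.2292, 0.0211]
tcp_rot: [0.014, 0.708, 0.015, -0.706]
ft_force: [-0.5, -1.1, 5.8]
grip_width: 0.651
```

Request:
move_arm:
  deltas:
    - {"x": 0,"y": 0,"z": 0.003,"rx": 0,"ry": 0,"rz": 0,"grip": 0.045}
    - {"x": 0,"y": 0,"z": 0.01,"rx": 0,"ry": 0,"rz": 0,"grip": 0.045}
    - {"x": 0,"y": 0,"z": 0.025,"rx": 0,"ry": 0,"rz": 0,"grip": 0.045}
    - {"x": 0,"y": 0,"z": 0.045,"rx": 0,"ry": 0,"rz": 0,"grip": 0.045}
    - {"x": 0,"y": 0,"z": 0.07,"rx": 0,"ry": 0,"rz": 0,"grip": 0.045}
    - {"x": 0,"y": 0,"z": 0.1,"rx": 0,"ry": 0,"rz": 0,"grip": 0.045}
    - {"x": 0,"y": 0,"z": 0.13,"rx": 0,"ry": 0,"rz": 0,"grip": 0.045}
    - {"x": 0,"y": 0,"z": 0.13,"rx": 0,"ry": 0,"rz": 0,"grip": 0.045}
    - {"x": 0,"y": 0,"z": 0.13,"rx": 0,"ry": 0,"rz": 0,"grip": 0.045}

```text
t: 16.6
ee_pos: [0.621, 0.2291, 0.1513]
tcp_rot: [0.014, 0.708, 0.015, -0.706]
ft_force: [-0.1, 0.1, -2.8]
grip_width: 0.65
```

```bash
python3 - <<'E'
from station import telemetry
from pun import *
s=telemetry.get_state(); print(s["t"],s["ee_pos"],s["ft_force"],s["grip_width"])
a=imaging.read_camera("wrist")["img"]; b=imaging.read_camera("side")["img"]
cv2.imwrite("pics/w9.png",a[:,:,::-1]); cv2.imwrite("pics/s9.png",b[:,:,::-1])
E
```

```text
16.6 [0.62103719 0.22906121 0.1512929 ] [-0.11497092  0.14075841 -2.75626391] 0.6499696974429634
```

View pics/w9.png

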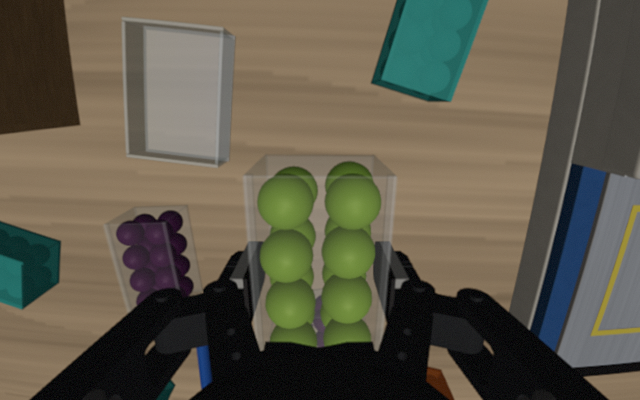

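View pics/s9.png

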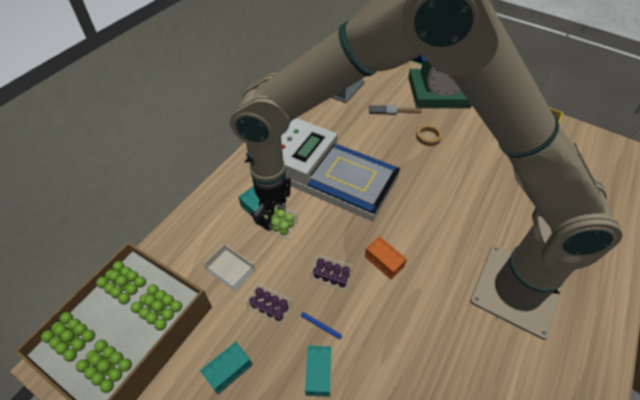

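The punnet is held (opening 55.5 mm, about 2.8 N of weight) and everything else is unchanged. I'll measure its offset in the grip from its far lid edge (row 177) and far bottom edge (row 155).

```bash
python3 - <<'E'
from h import *
from station import imaging,spotter
p=imaging.read_camera("wrist")
for n,u,v,z in[("lid L",247,177,.180),("lid R",393,177,.180),("bot L",267,156,.130),("bot R",378,156,.130)]: print(n,np.round(atz(p,u,v,z),4))
cv2.imwrite("pics/w9c.png",cv2.resize(p["img"][140:350,220:420,::-1],None,fx=2.8,fy=2.8,interpolation=cv2.INTER_CUBIC))
E
```

```text
lid L [0.6691 0.2548 0.18  ]
lid R [0.6712 0.2036 0.18  ]
bot L [0.6678 0.2559 0.13  ]
bot R [0.6701 0.1994 0.13  ]
```

View pics/w9c.png

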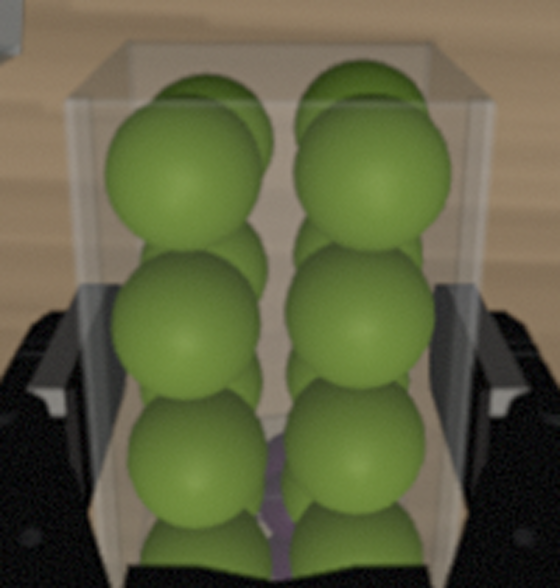

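Request:
move_arm:
  deltas:
    - {"x": -0.008,"y": -0.02,"z": 0,"rx": 0,"ry": 0,"rz": 0,"grip": 0.045}
    - {"x": -0.016,"y": -0.055,"z": 0,"rx": 0,"ry": 0,"rz": 0,"grip": 0.045}
    - {"x": -0.024,"y": -0.095,"z": 0,"rx": 0,"ry": 0,"rz": 0,"grip": 0.045}
    - {"x": -0.032,"y": -0.135,"z": 0,"rx": 0,"ry": 0,"rz": 0,"grip": 0.045}
    - {"x": -0.04,"y": -0.175,"z": 0,"rx": 0,"ry": 0,"rz": 0,"grip": 0.045}
    - {"x": -0.048,"y": -0.215,"z": 0,"rx": 0,"ry": 0,"rz": 0,"grip": 0.045}
    - {"x": -0.055,"y": -0.255,"z": 0,"rx": 0,"ry": 0,"rz": 0,"grip": 0.045}
    - {"x": -0.055,"y": -0.29,"z": 0,"rx": 0,"ry": 0,"rz": 0,"grip": 0.045}
    - {"x": -0.055,"y": -0.308,"z": 0,"rx": 0,"ry": 0,"rz": 0,"grip": 0.045}
    - {"x": -0.055,"y": -0.314,"z": 0,"rx": 0,"ry": 0,"rz": 0,"grip": 0.045}
    - {"x": -0.055,"y": -0.314,"z": -0.02,"rx": 0,"ry": 0,"rz": 0,"grip": 0.045}
    - {"x": -0.055,"y": -0.314,"z": -0.04,"rx": 0,"ry": 0,"rz": 0,"grip": 0.045}
    - {"x": -0.055,"y": -0.314,"z": -0.05,"rx": 0,"ry": 0,"rz": 0,"grip": 0.045}
    - {"x": -0.055,"y": -0.314,"z": -0.05,"rx": 0,"ry": 0,"rz": 0,"grip": 0.045}
    - {"x": -0.055,"y": -0.314,"z": -0.05,"rx": 0,"ry": 0,"rz": 0,"grip": 0.045}

```text
t: 18.25
ee_pos: [0.5661, -0.0843, 0.1001]
tcp_rot: [-0.015, -0.707, -0.015, 0.707]
ft_force: [0.4, 0.9, -2.7]
grip_width: 0.653
```

```bash
python3 - <<'E'
from station import telemetry
from h import *
from station import imaging
s=telemetry.get_state(); print(s["t"],s["ee_pos"],s["ft_force"],s["grip_width"])
w=imaging.read_camera("wrist"); b=imaging.read_camera("side")["img"]; c=imaging.read_camera("scene")["img"]
cv2.imwrite("pics/w10.png",w["img"][:,:,::-1])
cv2.imwrite("pics/s10.png",np.hstack([cv2.resize(b[105:225,260:410,::-1],None,fx=2.6,fy=2.6),cv2.resize(c[155:275,200:350,::-1],None,fx=2.6,fy=2.6)]))
E
```

```text
18.25 [ 0.56606334 -0.08432404  0.10005286] [ 0.44069123  0.85700407 -2.68803369] 0.653143288349892
```

View pics/w10.png

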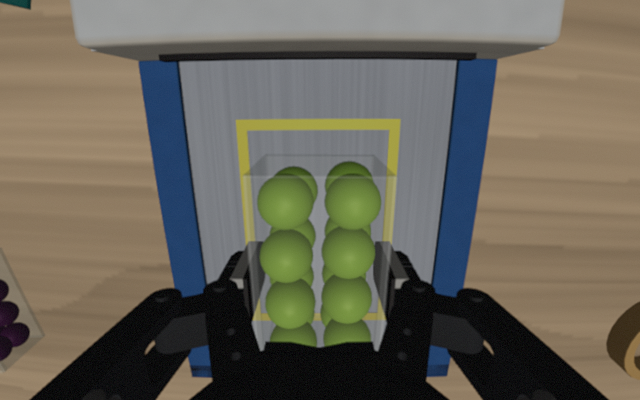

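View pics/s10.png

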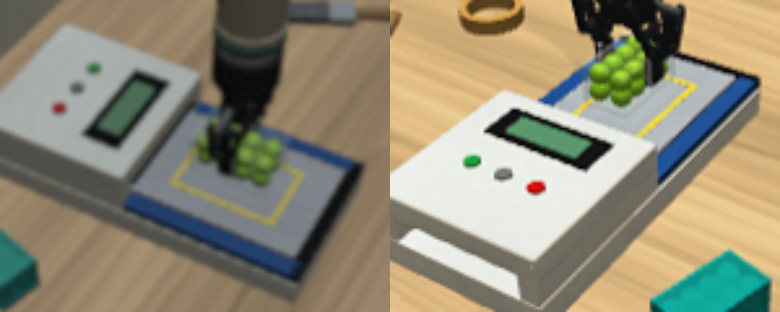

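```bash
python3 - <<'E'
from h import *
from station import imaging
p=imaging.read_camera("wrist")
for n,u,v,z in[("frame far out L",237,119,.06),("frame far out R",400,119,.06),("bot L",264.5,155.5,.079),("bot R",375,155.5,.079)]: print(n,np.round(atz(p,u,v,z),4))
cv2.imwrite("pics/w10c.png",cv2.resize(p["img"][100:220,220:420,::-1],None,fx=3.8,fy=3.8,interpolation=cv2.INTER_CUBIC))
E
```

```text
frame far out L [ 0.6312 -0.0371  0.06  ]
frame far out R [ 0.635  -0.1291  0.06  ]
bot L [ 0.6143 -0.0558  0.079 ]
bot R [ 0.6167 -0.1132  0.079 ]
```

View pics/w10c.png

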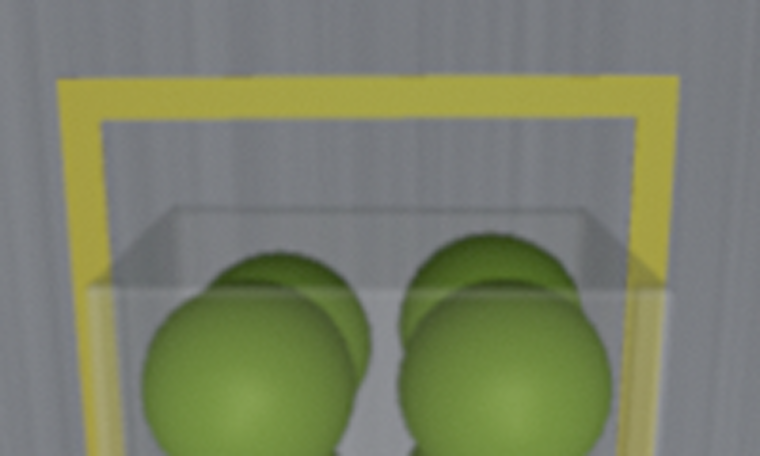

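Alignment is good: the frame centre is (0.5656, -0.0861) and the punnet centre (0.5655, -0.0867). I'll lower it slowly.

Request:
move_arm:
  deltas:
    - {"x": 0,"y": 0,"z": -0.004,"rx": 0,"ry": 0,"rz": 0,"grip": 0.045}
    - {"x": 0,"y": 0,"z": -0.008,"rx": 0,"ry": 0,"rz": 0,"grip": 0.045}
    - {"x": 0,"y": 0,"z": -0.012,"rx": 0,"ry": 0,"rz": 0,"grip": 0.045}
    - {"x": 0,"y": 0,"z": -0.014,"rx": 0,"ry": 0,"rz": 0,"grip": 0.045}
    - {"x": 0,"y": 0,"z": -0.015,"rx": 0,"ry": 0,"rz": 0,"grip": 0.045}
    - {"x": 0,"y": 0,"z": -0.016,"rx": 0,"ry": 0,"rz": 0,"grip": 0.045}
    - {"x": 0,"y": 0,"z": -0.016,"rx": 0,"ry": 0,"rz": 0,"grip": 0.045}
    - {"x": 0,"y": 0,"z": -0.016,"rx": 0,"ry": 0,"rz": 0,"grip": 0.045}

```text
t: 19.25
ee_pos: [0.5659, -0.0851, 0.0841]
tcp_rot: [0.015, 0.707, 0.015, -0.707]
ft_force: [0.7, 0.4, -2.2]
grip_width: 0.655
```

Request:
move_arm:
  deltas:
    - {"x": 0,"y": 0,"z": -0.0005,"rx": 0,"ry": 0,"rz": 0,"grip": 0.045}
    - {"x": 0,"y": 0,"z": -0.001,"rx": 0,"ry": 0,"rz": 0,"grip": 0.045}
    - {"x": 0,"y": 0,"z": -0.0015,"rx": 0,"ry": 0,"rz": 0,"grip": 0.045}
    - {"x": 0,"y": 0,"z": -0.0015,"rx": 0,"ry": 0,"rz": 0,"grip": 0.045}
    - {"x": 0,"y": 0,"z": -0.0015,"rx": 0,"ry": 0,"rz": 0,"grip": 0.045}

```text
t: 19.75
ee_pos: [0.5658, -0.0851, 0.0825]
tcp_rot: [0.015, 0.707, 0.015, -0.707]
ft_force: [-0.2, 0.6, -2.4]
grip_width: 0.652
```

Request:
move_arm:
  deltas:
    - {"x": 0,"y": 0,"z": -0.0005,"rx": 0,"ry": 0,"rz": 0,"grip": 0.045}
    - {"x": 0,"y": 0,"z": -0.001,"rx": 0,"ry": 0,"rz": 0,"grip": 0.045}
    - {"x": 0,"y": 0,"z": -0.001,"rx": 0,"ry": 0,"rz": 0,"grip": 0.045}
    - {"x": 0,"y": 0,"z": -0.001,"rx": 0,"ry": 0,"rz": 0,"grip": 0.045}

```text
t: 20.15
ee_pos: [0.5659, -0.0851, 0.0816]
tcp_rot: [0.015, 0.707, 0.015, -0.707]
ft_force: [-0.2, -0.3, -0.5]
grip_width: 0.652
```

Request:
move_arm:
  deltas:
    - {"x": 0,"y": 0,"z": -0.0004,"rx": 0,"ry": 0,"rz": 0,"grip": 0.045}
    - {"x": 0,"y": 0,"z": -0.0004,"rx": 0,"ry": 0,"rz": 0,"grip": 0.045}
    - {"x": 0,"y": 0,"z": -0.0004,"rx": 0,"ry": 0,"rz": 0,"grip": 0.058}
    - {"x": 0,"y": 0,"z": -0.0004,"rx": 0,"ry": 0,"rz": 0,"grip": 0.064}
    - {"x": 0,"y": 0,"z": -0.0004,"rx": 0,"ry": 0,"rz": 0,"grip": 0.07}
    - {"x": 0,"y": 0,"z": -0.0004,"rx": 0,"ry": 0,"rz": 0,"grip": 0.078}
    - {"x": 0,"y": 0,"z": -0.0004,"rx": 0,"ry": 0,"rz": 0,"grip": 0.078}
    - {"x": 0,"y": 0,"z": -0.0004,"rx": 0,"ry": 0,"rz": 0,"grip": 0.078}

```text
t: 20.95
ee_pos: [0.5659, -0.085, 0.0811]
tcp_rot: [0.015, 0.707, 0.015, -0.707]
ft_force: [-0.6, -0.6, 0.1]
grip_width: 0.909
```

Request:
move_arm:
  deltas:
    - {"x": 0,"y": 0,"z": 0.004,"rx": 0,"ry": 0,"rz": 0,"grip": 0.078}
    - {"x": 0,"y": 0,"z": 0.015,"rx": 0,"ry": 0,"rz": 0,"grip": 0.078}
    - {"x": 0,"y": 0,"z": 0.035,"rx": 0,"ry": 0,"rz": 0,"grip": 0.078}
    - {"x": 0,"y": 0,"z": 0.06,"rx": 0,"ry": 0,"rz": 0,"grip": 0.078}
    - {"x": 0,"y": 0,"z": 0.1,"rx": 0,"ry": 0,"rz": 0,"grip": 0.078}
    - {"x": -0.03,"y": 0,"z": 0.14,"rx": 0,"ry": 0,"rz": 0,"grip": 0.078}
    - {"x": -0.07,"y": 0,"z": 0.16,"rx": 0,"ry": 0,"rz": 0,"grip": 0.078}
    - {"x": -0.08,"y": 0,"z": 0.16,"rx": 0,"ry": 0,"rz": 0,"grip": 0.078}
    - {"x": -0.08,"y": 0,"z": 0.16,"rx": 0,"ry": 0,"rz": 0,"grip": 0.078}

```text
t: 21.85
ee_pos: [0.4848, -0.0852, 0.2424]
tcp_rot: [0.014, 0.707, 0.014, -0.706]
ft_force: [0.6, 0.4, -0.6]
grip_width: 0.913
```

```bash
python3 - <<'E'
from station import telemetry
from pun import *
s=telemetry.get_state(); print(s["t"],s["ee_pos"],s["ft_force"],np.abs(s["qd"]).max())
w=imaging.read_camera("wrist"); cv2.imwrite("pics/w11.png",w["img"][:,:,::-1])
b=imaging.read_camera("side"); c=imaging.read_camera("scene")
cv2.imwrite("pics/s11.png",np.hstack([cv2.resize(b["img"][105:345,200:410,::-1],None,fx=1.9,fy=1.9),cv2.resize(c["img"][155:395,200:410,::-1],None,fx=1.9,fy=1.9)]))
E
```

```text
21.85 [ 0.48480863 -0.08521019  0.24243669] [ 0.55081037  0.42219278 -0.62468115] 0.05956504510197445
```

View pics/w11.png

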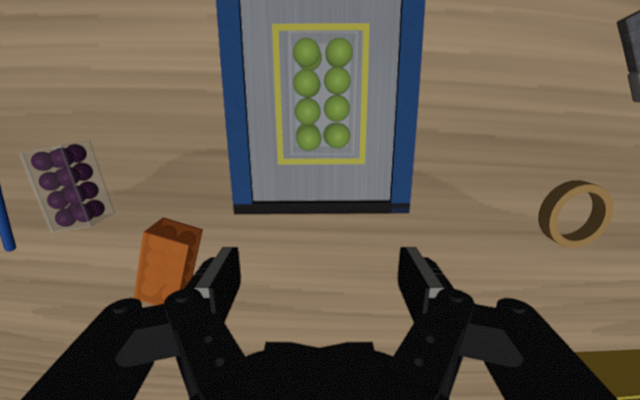

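View pics/s11.png

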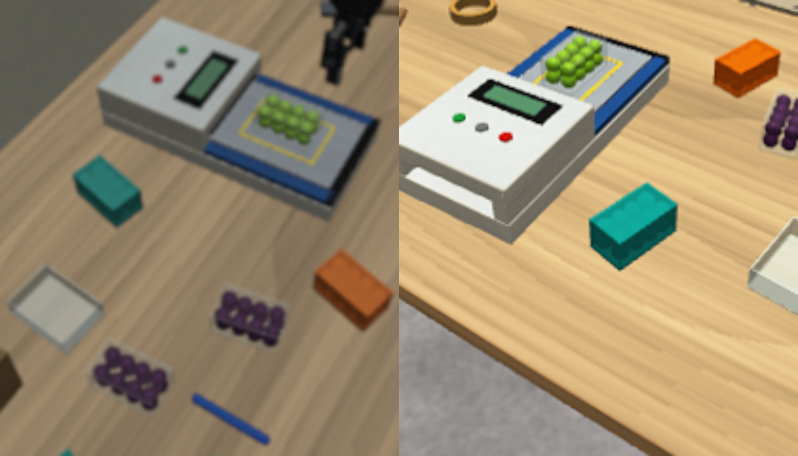

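The punnet stands upright inside the yellow frame at (322,95), and the plate's edge is still at the bar (row ~202). I'll measure once more and hand in.

```bash
python3 - <<'E'
from station import telemetry,order
from pun import *
p=imaging.read_camera("wrist"); z=.0595
F=np.array([atz(p,u,v,z) for u,v in[(272.5,25),(369.5,25),(364.5,163.5),(278,163.5)]]); print("frame",F.mean(0))
m=[d["mask"] for d in spotter.trace("green_punnet",p) if d["mask"][82,322]]
if m:
    q=dict(p); q["position"]=np.array(p["position"])-[0,0,z]
    v,f=fit([(q,m[0])],[.565,-.086]); print("punnet",v[:2],np.degrees(v[2])%180,f)
    d=v[:2]-F.mean(0)[:2]; print("off mm",d*1e3)
print("plate->bar end mm",1e3*(atz(p,321,201.5,z)-atz(p,321,212.5,z-.002))[0])
if m and np.abs(d).max()<.008:
    print(telemetry.get_state()["ft_force"]); print(order.finish_job())
E
```

```text
frame [ 0.56695025 -0.08499282  0.0595    ]
punnet [ 0.56618454 -0.08597714] 1.6074702907824536 0.013375946969697017
off mm [-0.76570488 -0.98431397]
plate->bar end mm 13.547473994271586
[0.41502758 0.02186814 0.10995893]
the job is handed in; nothing more can be done
None
```

I drew the plate out to its front stop, then set the green-grape punnet on it inside the yellow frame, let go and handed the job in. The hand-in gives no verdict.

- **Plate:** I dragged it by friction, and the readings showed a downward force of at most about 13 N, under the 20 N limit. At the stop the drag force rose and the fingers slipped slightly. After I lifted off, its front edge measured 16 mm from the bar's outer edge, against about 17 mm expected. The final, rougher check from a higher view gave 13.5 mm; both are within my pixel error for fully home.
- **Punnet:** the last measurement put it about 1 mm from the frame centre both along and across. Its heading was 1.6° against the weigher's 2.5°, and it looked upright. The arm was clear, with force readings near zero.
- **Other things:** in the last pictures the tray, tape roll and marker, both dark punnets and the nearby orange and turquoise look-alikes appeared untouched. I did not measure their positions, and the brush was not in the final pictures.
- **Problems on the way:** one move call was refused for its format and nothing moved. A shift I added wrongly put the arm 40 mm too far left above the plate, and I corrected it before touching anything. The job took about 22 s of the 72 s allowed.

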